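# Ready the examination turntable: magnifier over it, stop button tested and reset

### The job

Get the examination turntable ready for work: first swing the magnifier, which has been left over the stop button, round by its upright grip until the lens is centred over the turntable, and leave it there. Then test the turntable's mushroom stop button: press it down until it latches and let go so that it stays down, then turn its wing clockwise, letting go and taking it afresh part-way as your wrist needs, until the latch frees it and the button is fully up again. Leave the bottle and the jars where they stand.

Things in the scene. Friction and masses are not known exactly. Their poses are not given: they have to be found in the camera images.
- magnifier (a joint): swing angle of the bench magnifier's arm about its column, rad. 0: the arm points along the -x axis of stand; growing values swing it clockwise seen from above (towards +y of the stand). Range -1.25 to 1.7. The joint is stiff (about 0.35 N m) and stays where it is left. It starts near -0.8, with the lens over the stop button.
- stand: round grey foot (120 mm across, 22 mm high) and column (26 mm thick) of the magnifier, fixed to the bench, total height with the arm's hub 183 mm. Origin: on the column's axis, on the bench. Its z axis is vertical; the arm swings about it.
- magnifier_hinge (a point): point on the arm's vertical swing axis, 165 mm above the bench.
- magnifier_grip (a point): the upright black round grip on top of the magnifier's arm, 22 mm thick with a 28 mm head at its top, 60 mm tall (from 171 to 231 mm above the bench). The point is on its axis, 201 mm above the bench and 125 mm from the swing axis, between column and lens. Pinch it from above, fingers on either side across the arm, and follow the arc.
- lens (a point): centre of the magnifier's round lens: a white rim 111 mm across, 18 mm thick, 205 mm from the swing axis on the same arm, its underside 156 mm above the bench.
- turntable_center (a point): centre of the top of the round aluminium examination turntable, 150 mm across, top 42 mm above the bench, fixed, lying under the path of the lens (205 mm from the swing axis). The point is on its top face. A bottle stands on it.
- stopbox: grey box 110 x 110 x 55 mm, fixed to the bench, carrying the mushroom stop button in the middle of its top. Origin: centre of its underside; z up.
- stop_press (a joint): how far the mushroom is pressed down, m: 0 fully up, 0.0125 at its stop. Springy: about 6 to 8 N press it right down. Pressed more than about 10.5 mm it latches and stays about 10 mm down until it is turned.
- stop_turn (a joint): how far the mushroom is turned clockwise seen from above, rad, 0 to 2.55 (end stop). Starts between 0 and 0.25; it stays where it is left (friction 0.05 N m). While latched, turning it past about 2.3 frees the latch and the spring lifts the button when it is not held. Do not turn it before it is pressed: turned that far, it cannot latch.
- stop_wing (a point): top centre of the mushroom's wing. Black round head 64 mm across, its top 91 mm above the bench when up, with a straight grey wing across it: 58 mm long (along this frame's x axis), 14 mm wide (y), rising 22 mm above the head. The point is on the top of the wing, 113 mm above the bench when up; the frame turns and sinks with the head.
- bottle: bystander: small clear glass bottle with cork, 44 mm across, 75 mm tall, standing on the turntable. Origin: centre of its underside.
- jar_a: bystander: terracotta-brown jar with cork lid, 60 mm across, 70 mm tall, on the bench right of the stop box. Origin: centre of its underside.
- jar_b: bystander: amber glass jar with black lid, 60 mm across, 70 mm tall, on the bench at the left. Origin: centre of its underside.
There are look-alikes about, which are no part of the job. Of the things like the part that bears turntable_center, leave any that is orange or yellow; of the rest the larger one is meant.

How it is judged:
By the outcome, as a careful person would: the job done as asked, in the order asked, and still so for the second after the job is handed in, with the robot touching nothing.
It also fails if it takes over 72 s, if anything falls off the work surface, if the arm or the gripper's body presses on something with over 40 N, if the wrist force passes 120 N, or if a joint passes its speed limit or range.

### The arm

A 6-joint arm with a two-finger parallel gripper is mounted at the origin on the work surface. World frame = base frame: x ahead of the robot, y to its left, z up, the work surface at z = 0. Lengths are in m, angles in rad, forces in N, time in s.
With the tool pointing down it reaches from about 0.35 to 0.975 m from the base axis. Payload 4.9 kg.
Tool frame: the origin (TCP) lies at the very end of the fingers, on their centre line; the grasp point (between the pads) lies ctrl.grip_point_offset behind it (ctrl.grip_point_offset is the distance from the TCP to the grasp point, in m); z points along the fingers, y is the direction in which the jaws open and shut (so a half turn about z gives the same grasp; the last joint's range is limited). The gripper opens to 85 mm and grips with 20 to 120 N. Pads are 22 mm wide; open, the fingers measure 114 mm over their backs; the gripper's body (76 mm by 85 mm) begins 54 mm behind the grasp point. The pads swing forward as they close: fully open they stand 13 mm farther back than shut.
Start: joints at [1.153, 0.053, 1.613, -0, 1.476, -0.119], TCP at [0.184, 0.597, 0.231] pointing down, gripper open.
Joint ranges: [-3.01, 3.01], [-1.01, 2.22], [0.06, 2.58], [-1.02, 4.17], [0.09, 2.62], [-3.14, 3.14]. Speed limits (rad/s): [2.57, 2.57, 3.14, 3.14, 3.14, 3.14].

### API

Orientations are given as a rotation vector (axis times angle).
In Python, from station import ctrl gives the robot as it stands. The module is installed in compiled form; this text tells all that it offers.
- The arm moves only by the shell command python3 -m creep 'ROWS' [FORCE]. ROWS is JSON, a list of rows, each a list of 5 numbers: the closure in counts, from 0 (fully open) to 255 (shut), then the shift along the tool's x, y, z in mm, then the turn about the tool's z in rad. A call has 1 to 12 rows; each row is the pose to reach, as a shift and turn from the pose commanded when the call began, along the tool's axes at that moment; what a row does not reach only later rows make up. A row lasts 1/12 s, in which the tool goes at most 41.7 mm and 7.16 degrees, less where a joint would pass 70% of its speed; a pose out of reach is approached as far as the arm can. A call with a gripper value outside its range is refused whole. The fingers move at their own pace and stop on an object; FORCE is the grip in N (left out, the last holds). Time passes only in rows, so rows that repeat a pose let the fingers close. It gives the time, the measured TCP pose, the force and the opening at its end, in the units of the state.
- ctrl.get_obs(): the state, without advancing time (a new reading comes with each control period).
- ctrl.get_image(name): name is "side" or "top"; returns the picture (400x640x3 uint8, red, green, blue); there is no depth.
- ctrl.calibration(name): a dict with "fx", "fy", "cx", "cy" (pixels), "R" (3x3) and "t" (3): a world point X has camera coordinates R X + t. Camera axes: x right, y down, z forward; pixel columns grow to the right and rows downward; lengths in m; the calibration is good to about 2 mm. A picture is of the moment at which its call begins. calibration takes no time and is no camera call.
- ctrl.finish_job(): hands the job in, once; it reports no verdict.
Trained networks look in the newest picture that a camera, given by its name, has taken for a name from the list of things; names that differ only in an ending like _2 or _b are one class to them, and where a whole thing is asked for, a point or a joint stands for the part that bears it (a point fixed in the world has none). Each returns a list of dicts, best first, with "conf" (0 to 1); they miss things now and then, are a little off and sometimes report something else, mostly with a low value. They report only what shows in the picture. A call takes as long as a camera call. They do not tell look-alikes from the thing itself.
- ctrl.boxes_of(camera, label): "rect" ([left, top, width, height] in pixels, round what is visible of it).
- ctrl.outline_of(camera, label): "mask" (400x640 bool, what is visible of it) and "rect" ([left, top, width, height] in pixels, round what is visible of it).
The state is a dict: "t": time; "q": joint angles; "dq": joint speeds; "effort": joint torques, N m; "tool_pos": TCP position; "tool_rot": TCP orientation; "contact_force": force on the tool from outside, world axes, zero at the start; "wrist_torque": the same for the moment, N m; "opening": finger opening in m.
Only numpy, scipy, OpenCV 4.12 (cv2) and the standard library are available. Lean on these libraries where they do the work, as an engineer would, in place of code of your own. Each camera call takes 0.05 s, during which the arm holds its last target. There are 200 camera calls.

## Working session

There is one attempt and no reset: what is moved stays moved. The work goes in short steps, Python scripts to look and compute and a shell command to move; the robot and the scene stay as the last step left them, time stands still between calls to the robot, and variables do not carry over. Pictures are saved under pics/ and viewed, about 8 in all and at most 12, crops included, and the job is handed in when it is done.

```bash
mkdir -p pics; cat > h.py <<'E'
import numpy as np,cv2
from station import ctrl
from scipy.spatial.transform import Rotation as Ro
def proj(c,X):
    k=ctrl.calibration(c);p=np.array(k["R"])@np.array(X)+np.array(k["t"]);return np.array([k["fx"]*p[0]/p[2]+k["cx"],k["fy"]*p[1]/p[2]+k["cy"]])
def unproj(c,u,v,z):
    k=ctrl.calibration(c);R=np.array(k["R"]);d=R.T@np.array([(u-k["cx"])/k["fx"],(v-k["cy"])/k["fy"],1]);o=-R.T@np.array(k["t"]);return o+d*(z-o[2])/d[2]
def save(c,n):
    im=ctrl.get_image(c);cv2.imwrite(f"pics/{n}.png",im[:,:,::-1]);return im
E
python3 - <<'E'
from h import *
o=ctrl.get_obs();print(o["t"],o["tool_pos"],o["tool_rot"],o["opening"],ctrl.grip_point_offset)
a=save("top","t0");b=save("side","s0")
for c in("top","side"):
    k=ctrl.calibration(c);print(c,k["fx"],-np.array(k["R"]).T@k["t"])
    for l in("stand","magnifier_grip","lens","turntable_center","stopbox","stop_wing","bottle","jar_a"):
        print(c,l,[(np.round(x["rect"]).tolist(),round(x["conf"],2)) for x in ctrl.boxes_of(c,l)][:5])
print(ctrl.get_obs()["t"])
E
```

```text
0.0 [0.18373852 0.59673516 0.23006597] [-4.67576219e-01 -3.10602167e+00  3.07621506e-03] 0.08528407955006294 0.0187
top 500.61627821448855 [ 0.34404521 -0.06885582  1.64111955]
top stand [([305.0, 189.0, 80.0, 78.0], 0.72)]
top magnifier_grip [([313.0, 189.0, 68.0, 81.0], 0.88)]
top lens [([408.0, 239.0, 28.0, 17.0], 0.72), ([316.0, 188.0, 65.0, 81.0], 0.58)]
top turntable_center [([338.0, 148.0, 33.0, 28.0], 0.92), ([372.0, 176.0, 47.0, 44.0], 0.63), ([271.0, 150.0, 32.0, 28.0], 0.57)]
top stopbox [([341.0, 255.0, 38.0, 22.0], 0.75)]
top stop_wing [([254.0, 212.0, 13.0, 18.0], 0.48)]
top bottle [([253.0, 214.0, 13.0, 15.0], 0.52), ([191.0, 266.0, 24.0, 16.0], 0.48)]
top jar_a [([191.0, 264.0, 24.0, 20.0], 0.91), ([410.0, 239.0, 22.0, 19.0], 0.71)]
side 466.41035633108584 [0.35148933 0.74147765 1.1954836 ]
side stand [([278.0, 173.0, 102.0, 80.0], 0.71), ([352.0, 196.0, 17.0, 10.0], 0.28)]
side magnifier_grip [([288.0, 166.0, 90.0, 46.0], 0.98)]
side lens [([288.0, 169.0, 93.0, 42.0], 0.95)]
side turntable_center [([291.0, 156.0, 43.0, 36.0], 0.88), ([269.0, 263.0, 52.0, 51.0], 0.79), ([245.0, 184.0, 36.0, 22.0], 0.64), ([223.0, 233.0, 33.0, 30.0], 0.61), ([275.0, 168.0, 103.0, 79.0], 0.2)]
side stopbox [([333.0, 195.0, 48.0, 40.0], 0.72)]
side stop_wing [([349.0, 197.0, 23.0, 14.0], 0.54)]
side bottle [([283.0, 271.0, 16.0, 22.0], 0.6)]
side jar_a [([360.0, 152.0, 17.0, 16.0], 0.69), ([314.0, 356.0, 28.0, 31.0], 0.61)]
0.9
```

View pics/t0.png

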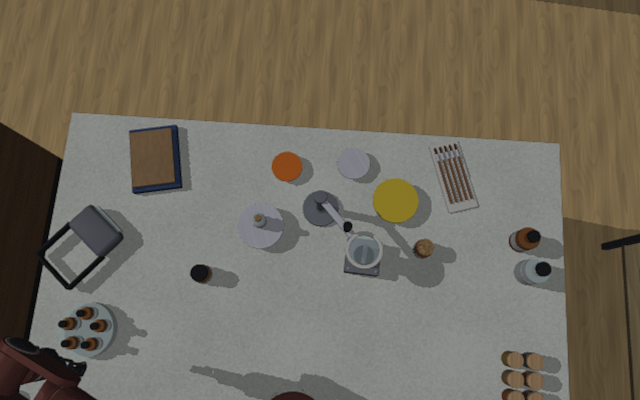

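View pics/s0.png

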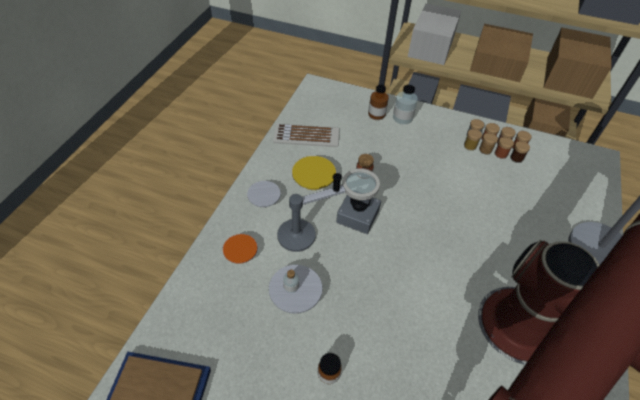

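Top: the candidates for the turntable are the silver disc with the bottle at (261,226), the smaller silver disc at (353,164), orange at (287,167) and yellow at (395,200). With orange and yellow ruled out, the larger silver one at (261,226) is meant, and it carries the bottle. The lens is over the stop box at (364,250), with the grip at (347,227) and the stand at (321,208).

```bash
python3 - <<'E'
from h import *
a=cv2.imread("pics/t0.png");b=cv2.imread("pics/s0.png")
A=cv2.resize(a[180:290,230:390],None,fx=4.9,fy=4.9,interpolation=cv2.INTER_CUBIC)[:,:784]
cv2.imwrite("pics/c0.png",A)
B=cv2.resize(b[160:320,260:390],None,fx=3.7,fy=3.7,interpolation=cv2.INTER_CUBIC)
cv2.imwrite("pics/c1.png",B);print(A.shape,B.shape)
def cen(c,l,z,sel=None):
    for m in ctrl.outline_of(c,l):
        cs,_=cv2.findContours(m["mask"].astype(np.uint8),0,1)
        cc=max(cs,key=cv2.contourArea)
        if len(cc)<5: continue
        e=cv2.fitEllipse(cv2.convexHull(cc)) if len(cv2.convexHull(cc))>4 else ((0,0),(0,0),0)
        mm=np.argwhere(m["mask"]).mean(0)[::-1]
        print(c,l,round(m["conf"],2),np.round(m["rect"]),"ell",np.round(e[0],1),np.round(e[1],1),"cen",np.round(mm,1),"world",np.round(unproj(c,*e[0],z),4),np.round(unproj(c,*mm,z),4))
for c in("top","side"):
    for l,z in(("turntable_center",.042),("magnifier_grip",.165),("stand",.022),("stopbox",.055),("stop_wing",.1),("bottle",.08),("jar_a",.035)): cen(c,l,z)
E
```

```text
(539, 784, 3) (592, 481, 3)
top turntable_center 0.92 [270. 152.  31.  26.] ell [286.8 165.9] [29.4 30.7] cen [286.9 165.9] world [0.8183 0.0835 0.042 ] [0.8183 0.0834 0.042 ]
top turntable_center 0.91 [337. 147.  32.  32.] ell [353.3 163.4] [30.7 31.7] cen [353.2 163.4] world [ 0.8421 -0.1366  0.042 ] [ 0.842  -0.1365  0.042 ]
top turntable_center 0.82 [373. 179.  47.  44.] ell [395.8 200.1] [44.6 46.1] cen [395.7 200.1] world [ 0.7259 -0.2825  0.042 ] [ 0.726  -0.2824  0.042 ]
top turntable_center 0.79 [235. 201.  50.  47.] ell [260.7 225.2] [45.6 47. ] cen [260.9 225.8] world [0.6132 0.1511 0.042 ] [0.6113 0.1505 0.042 ]
top turntable_center 0.22 [411. 243.  21.  15.] ell [423.2 248.1] [17.7 20.5] cen [423.1 248.1] world [ 0.574  -0.3759  0.042 ] [ 0.5737 -0.3755  0.042 ]
top magnifier_grip 0.78 [316. 193.  66.  77.] ell [347.2 228.4] [48.2 94.7] cen [353.8 237.3] world [ 0.6001 -0.1243  0.165 ] [ 0.5746 -0.1455  0.165 ]
top stand 0.78 [304. 187.  81.  80.] ell [342.4 229.1] [49.8 98.4] cen [343.4 229.2] world [ 0.6216 -0.1141  0.022 ] [ 0.6216 -0.1175  0.022 ]
top stopbox 0.67 [3
[... 1609 characters left out ...]
ox 0.83 [334. 196.  47.  37.] ell [359.1 211.9] [38.7 44. ] cen [358.6 213. ] world [ 0.5243 -0.1622  0.055 ] [ 0.5244 -0.1577  0.055 ]
side stop_wing 0.5 [350. 195.  21.  11.] ell [359.8 201.9] [14.2 20.3] cen [359.8 203.4] world [ 0.5274 -0.1646  0.1   ] [ 0.5256 -0.1591  0.1   ]
side bottle 0.7 [282. 271.  14.  23.] ell [290.7 281.5] [17.8 23. ] cen [290.4 281.6] world [0.6193 0.1589 0.08  ] [0.62   0.1594 0.08  ]
side jar_a 0.7 [314. 353.  28.  31.] ell [329.3 368. ] [25.3 32.1] cen [329.3 367.7] world [0.4441 0.3258 0.035 ] [0.4445 0.3253 0.035 ]
side jar_a 0.5 [361. 152.  17.  19.] ell [365.6 162.4] [18.2 18.4] cen [365.6 162.1] world [ 0.5735 -0.3961  0.035 ] [ 0.5741 -0.3978  0.035 ]
```

View pics/c0.png

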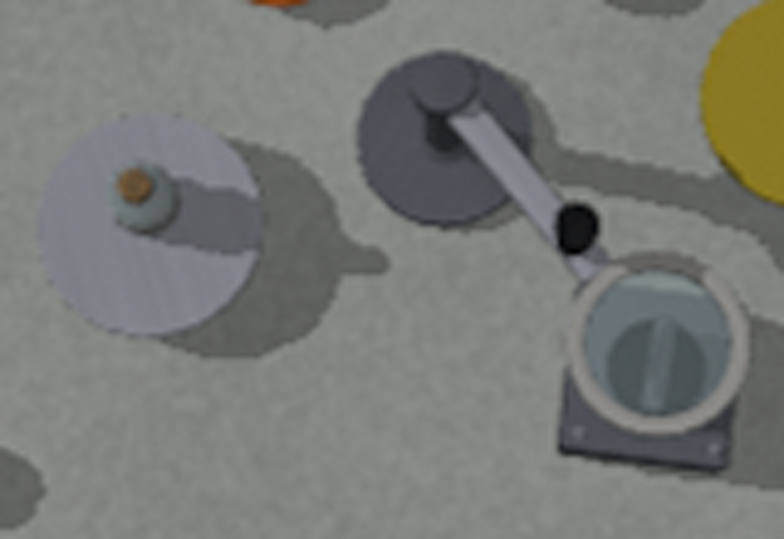

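View pics/c1.png

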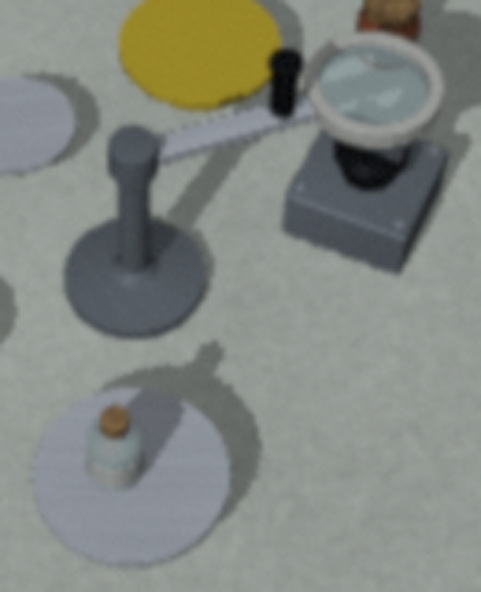

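Crop c0 confirms that the larger silver disc carries the bottle. The hub top is at (446,80), the grip head at (577,227), the rim centre at (659,351) and the disc centre at (151,224). Crop c1 agrees. Next I triangulate.

```bash
cat >> h.py <<'E'
def pose():
    o=ctrl.get_obs();return np.array(o["tool_pos"]),Ro.from_rotvec(o["tool_rot"]).as_matrix()
E
python3 - <<'E'
from h import *
T=lambda x,y:((x+.5)/4.9-.5+230,(y+.5)/4.9-.5+180)
S=lambda x,y:((x+.5)/3.7-.5+260,(y+.5)/3.7-.5+160)
for n,t,s,z in(("foot",(445,139),(136,276),.022),("hub",(446,80),(133,143),.183),("grip",(577,227),(285,60),.228),("lens",(659,351),(375,83),.174),("turn",(151,224.5),(131.5,476),.041),("cork",(135,186),(115,415),.117)):
    print(n,np.round(unproj("top",*T(*t),z),4),np.round(unproj("side",*S(*s),z),4))
p,R=pose();print(p,np.round(R,3))
E
```

```text
foot [ 0.6873 -0.0374  0.022 ] [ 0.682  -0.0309  0.022 ]
hub [ 0.6899 -0.0386  0.183 ] [ 0.6869 -0.0395  0.183 ]
grip [ 0.5964 -0.122   0.228 ] [ 0.5966 -0.1251  0.228 ]
lens [ 0.534  -0.1774  0.174 ] [ 0.5355 -0.1773  0.174 ]
turn [0.6125 0.1522 0.041 ] [0.6087 0.1536 0.041 ]
cork [0.6236 0.1541 0.117 ] [0.6219 0.1511 0.117 ]
[0.18399553 0.59728521 0.23131397] [[-0.956  0.294  0.   ]
 [ 0.294  0.956  0.   ]
 [-0.     0.    -1.   ]]
```

Hinge ≈ (0.687,-0.038), swing now ≈ -0.75, and the turntable sits at ≈ +1.19. I move above the grip first.

```bash
python3 -m creep '[[0,0,0,-35,0],[0,-20,-20,-70,-0.1],[0,-55,-52,-70,-0.2],[0,-90,-85,-70,-0.3],[0,-120,-112,-70,-0.4],[0,-150,-140,-70,-0.5],[0,-180,-168,-70,-0.6],[0,-210,-196,-70,-0.7],[0,-240,-224,-70,-0.8],[0,-270,-252,-70,-0.9],[0,-300,-280,-70,-1.0],[0,-325,-305,-70,-1.045]]' 40
python3 -c "
from h import *
p,R=pose();print(ctrl.get_obs()['q']);print(np.round(R.T@(np.array([.5953,-.1229,.30])-p)*1000))
y=R[:,1];print(np.degrees(np.arctan2(y[1],y[0])))"
```

```text
t: 2.6
tool_pos: [0.4007, 0.217, 0.3017]
tool_rot: [-1.152, 2.922, 0.0]
contact_force: [1.9, 0.3, -1.2]
opening: 0.0854
[ 3.32564408e-01 -4.00123759e-01  1.89563455e+00  2.45817498e-04
  1.64482039e+00 -1.98909969e+00]
[  90. -381.    2.]
133.0225944020094
```

```bash
python3 -m creep '[[0,8,-34,0,0],[0,17,-70,0,0],[0,26,-107,0,0],[0,34,-144,0,0],[0,43,-181,0,0],[0,51,-217,0,0],[0,60,-254,0,0],[0,69,-290,0,0],[0,77,-326,0,0],[0,86,-362,0,0],[0,90,-381,0,0],[0,90,-381,0,0]]'
python3 - <<'E'
from h import *
a=save("top","t1");b=save("side","s1")
A=cv2.resize(a[170:290,290:410],None,fx=3.3,fy=3.3,interpolation=2);B=cv2.resize(b[130:250,280:400],None,fx=3.3,fy=3.3,interpolation=2)
cv2.imwrite("pics/c2.png",np.hstack([A,B])[:,:,::-1])
p,R=pose();print(ctrl.get_obs()['q'],p);print(np.round(R.T@(np.array([.5953,-.1229,.183])-p)*1000))
E
```

```text
t: 3.6
tool_pos: [0.5938, -0.1259, 0.3004]
tool_rot: [1.139, -2.927, 0.001]
contact_force: [-0.8, -0.8, -1.0]
opening: 0.0856
[-3.27210853e-01 -2.47867390e-02  1.57617136e+00  4.07203012e-04
  1.59125999e+00 -2.64304004e+00] [ 0.59278941 -0.1227219   0.30092568]
[ -2.  -2. 118.]
```

View pics/c2.png

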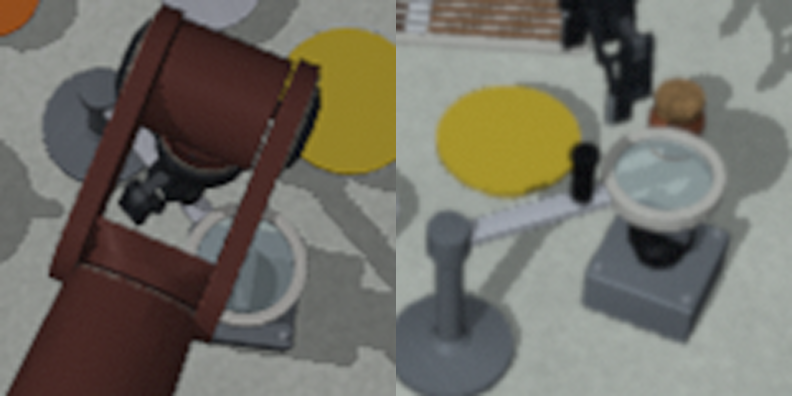

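The fingers hang straight above the grip (at (585,170) in the right half). I descend and close.

```bash
python3 -m creep '[[0,-1,-1,30,0],[0,-2,-2,60,0],[0,-2,-2,90,0],[0,-2,-2,110,0],[0,-2,-2,118,0],[255,-2,-2,118,0],[255,-2,-2,118,0],[255,-2,-2,118,0],[255,-2,-2,118,0],[255,-2,-2,118,0],[255,-2,-2,118,0],[255,-2,-2,118,0]]' 40
python3 - <<'E'
from h import *
p,R=pose();print(p)
H=np.array([.687,-.038]);d=p[:2]-H;s0=np.arctan2(d[1],-d[0]);print("r",np.hypot(*d),"swing",s0)
# arc rows: current commanded p; circle r 0.125
for k in range(13):
    s=s0+k*.081;q=H+.125*np.array([-np.cos(s),np.sin(s)])-(H+.125*np.array([-np.cos(s0),np.sin(s0)]))
    print(np.round(R.T@np.r_[q,0]*1000,0)[:2],round(k*.081,2))
E
```

```text
t: 4.7
tool_pos: [0.5969, -0.1229, 0.1858]
tool_rot: [-1.144, 2.923, -0.004]
contact_force: [0.0, -0.2, 5.7]
opening: 0.0255
[ 0.59694085 -0.12293959  0.18583769]
r 0.12379573990789562 swing -0.7561516528637313
[0. 0.] 0.0
[-0. 10.] 0.08
[-1. 20.] 0.16
[-3. 30.] 0.24
[-6. 40.] 0.32
[-10.  49.] 0.41
[-14.  59.] 0.49
[-19.  67.] 0.57
[-25.  76.] 0.65
[-31.  84.] 0.73
[-38.  91.] 0.81
[-45.  98.] 0.89
[-53. 104.] 0.97
```

```bash
python3 -m creep '[[255,0,0,0,0],[255,0,0,0,0],[255,0,4,0,0.03]]'
python3 -m creep '[[255,0,8,0,0.07],[255,-1,17,0,0.14],[255,-2,26,0,0.22],[255,-5,36,0,0.3],[255,-8,46,0,0.38],[255,-12,55,0,0.46],[255,-18,65,0,0.55],[255,-24,74,0,0.64],[255,-30,83,0,0.72],[255,-37,90,0,0.8],[255,-45,98,0,0.89],[255,-53,104,0,0.97]]'
python3 - <<'E'
from h import *
p,R=pose();H=np.array([.687,-.038]);d=p[:2]-H;s0=np.arctan2(d[1],-d[0]);print("r",np.hypot(*d),"swing",s0,np.degrees(np.arctan2(R[1,1],R[0,1])))
E
```

```text
t: 4.95
tool_pos: [0.595, -0.1207, 0.1859]
tool_rot: [-1.098, 2.938, -0.007]
contact_force: [3.3, -1.8, 4.4]
opening: 0.0252
t: 5.95
tool_pos: [0.5693, -0.0082, 0.186]
tool_rot: [0.404, 3.101, -0.006]
contact_force: [15.4, -9.0, -2.1]
opening: 0.0249
r 0.12137927662995865 swing 0.24810960650064454 75.1684240373082
```

```bash
python3 -m creep '[[255,-1,8,0,0.07],[255,-3,17,0,0.14],[255,-5,26,0,0.22],[255,-8,37,0,0.3],[255,-11,46,0,0.38],[255,-15,55,0,0.46],[255,-20,65,0,0.55],[255,-26,74,0,0.64],[255,-32,82,0,0.72],[255,-38,88,0,0.78],[255,-43,92,0,0.83],[255,-43,92,0,0.83]]'
python3 - <<'E'
from h import *
a=save("top","t2");b=save("side","s2")
A=cv2.resize(a[170:270,230:350],None,fx=3.3,fy=3.3,interpolation=2);B=cv2.resize(b[170:320,260:380],None,fx=3.3,fy=3.3,interpolation=2)
A=np.vstack([A,np.zeros((495-330,396,3),np.uint8)])
cv2.imwrite("pics/c3.png",np.hstack([A,B])[:,:,::-1])
p,R=pose();H=np.array([.687,-.038]);d=p[:2]-H;s0=np.arctan2(d[1],-d[0]);print(p,"r",np.hypot(*d),"swing",s0,np.degrees(np.arctan2(R[1,1],R[0,1])))
for c in("top","side"): print([(np.round(x["rect"]).tolist(),round(x["conf"],2)) for x in ctrl.boxes_of(c,"lens")])
E
```

```text
t: 6.95
tool_pos: [0.6324, 0.0695, 0.1859]
tool_rot: [1.62, 2.682, -0.001]
contact_force: [5.3, -7.0, 4.9]
opening: 0.0256
[0.63225357 0.06940481 0.18592284] r 0.12055274559604696 swing 1.099402596061852 27.806617012949186
[([237.0, 189.0, 91.0, 37.0], 0.73)]
[([281.0, 221.0, 41.0, 61.0], 0.79)]
```

View pics/c3.png

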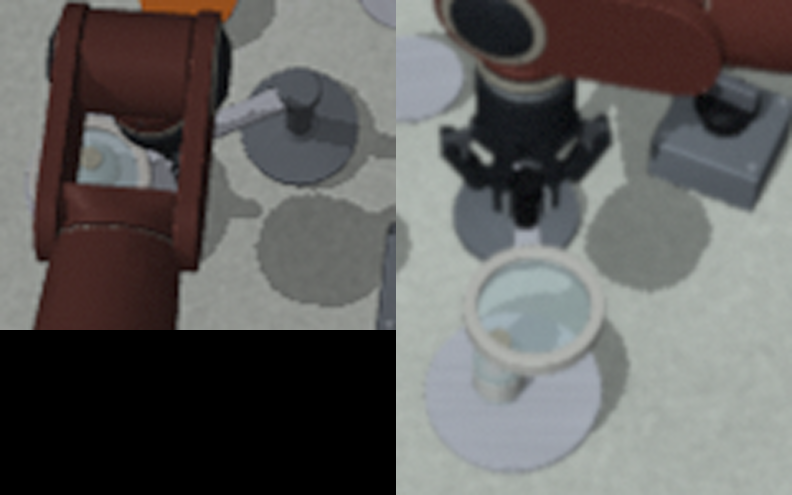

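The side crop shows the lens rim centred at (139,309) of its half, slightly short of the turntable's centre. I work out the remaining angle.

```bash
python3 - <<'E'
from h import *
H=np.array([.687,-.038]);
for z in(.165,.174):
    L=unproj("side",139.5/3.3-.5+260,309.5/3.3-.5+170,z);d=L[:2]-H;print(L,np.hypot(*d),np.arctan2(d[1],-d[0]))
for t in([.6125,.1522],[.6087,.1536]):
    d=np.array(t)-H;print(np.hypot(*d),np.arctan2(d[1],-d[0]))
print("expected px of lens over centre",(proj("side",[.611,.153,.170])-[260,170])*3.3)
E
```

```text
[0.59336222 0.14314862 0.165     ] 0.2039187510443844 1.0937113182655362
[0.59124975 0.14837428 0.174     ] 0.20953158009339856 1.0962073833672699
0.20427013976594818 1.1974716443923383
0.20698176248162542 1.182843469700844
expected px of lens over centre [112.16080396 307.13386879]
```

```bash
python3 -m creep '[[255,0,4,0,0.03],[255,0,8,0,0.06],[255,-1,12,0,0.095],[255,-1,12,0,0.095],[0,-1,12,0,0.095],[0,-1,12,0,0.095],[0,-1,12,0,0.095],[0,-1,12,0,0.095],[0,-1,12,-40,0.095],[0,-1,12,-80,0.095],[0,-1,12,-115,0.095]]'
python3 - <<'E'
from h import *
b=save("side","s3")
B=cv2.resize(b[150:320,260:400],None,fx=3.5,fy=3.5,interpolation=2)
cv2.imwrite("pics/c4.png",B[:,:,::-1])
p,R=pose();print(p,np.degrees(np.arctan2(R[1,1],R[0,1])),ctrl.get_obs()["q"])
E
```

```text
t: 8.07
tool_pos: [0.6399, 0.0771, 0.2993]
tool_rot: [-1.745, -2.611, 0.001]
contact_force: [0.8, 0.0, 0.9]
opening: 0.0852
[0.64305395 0.07714844 0.30961502] 22.493271735056943 [ 4.48240360e-03  6.29701131e-02  1.47309576e+00  2.33489696e-04
  1.59226935e+00 -3.88063018e-01]
```

View pics/c4.png

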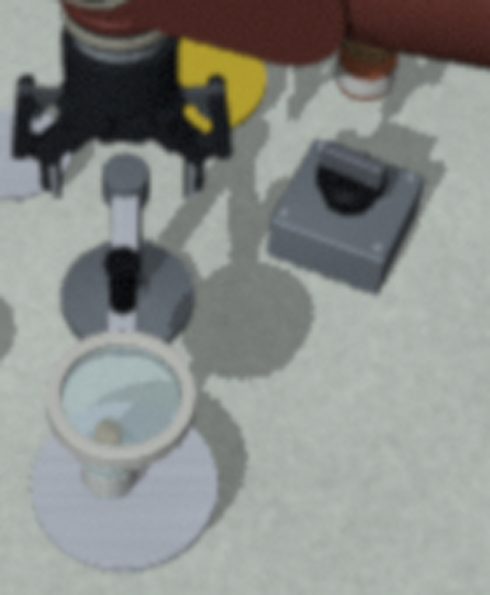

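The lens rim is centred at (122,397), i.e. px (294.5,263.1), against the expected (294.0,263.1): centred. Next I locate the button.

```bash
python3 - <<'E'
from h import *
a=save("top","t4");b=cv2.imread("pics/s3.png")[:,:,::-1]
A=cv2.resize(a[225:290,330:395],None,fx=6,fy=6,interpolation=2);B=cv2.resize(b[180:245,330:395],None,fx=6,fy=6,interpolation=2)
cv2.imwrite("pics/c5.png",np.hstack([A,B])[:,:,::-1])
for c in("top","side"):
  for l in("stopbox","stop_wing"):
    for m in ctrl.outline_of(c,l)[:2]:
        M=cv2.moments(m["mask"].astype(np.uint8),True);u,v=M["m10"]/M["m00"],M["m01"]/M["m00"];z=.055 if l=="stopbox" else .1
        print(c,l,round(m["conf"],2),np.round(m["rect"]),np.round(unproj(c,u,v,z),4))
E
```

```text
top stopbox 0.62 [342. 233.  42.  46.] [ 0.5333 -0.1835  0.055 ]
top stop_wing 0.73 [354. 248.  22.  18.] [ 0.5335 -0.1827  0.1   ]
side stopbox 0.97 [332. 190.  48.  44.] [ 0.5275 -0.1615  0.055 ]
side stopbox 0.63 [352. 190.  19.  21.] [ 0.5392 -0.2083  0.055 ]
side stop_wing 0.82 [351. 190.  21.  20.] [ 0.5308 -0.1709  0.1   ]
```

View pics/c5.png

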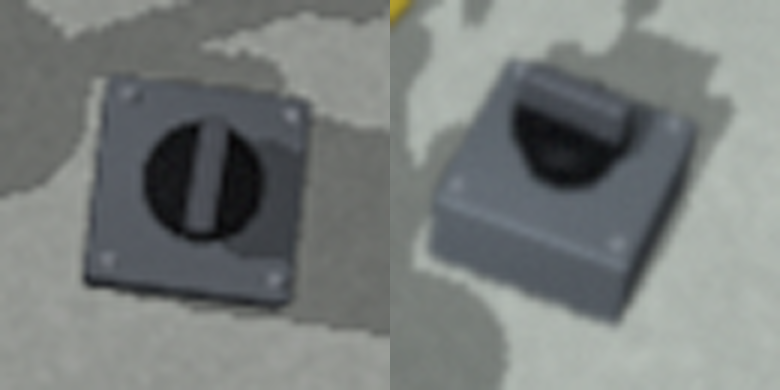

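```bash
python3 - <<'E'
from h import *
T=lambda x,y:((x+.5)/6-.5+330,(y+.5)/6-.5+225)
S=lambda x,y:((x-390+.5)/6-.5+330,(y+.5)/6-.5+180)
h=unproj("top",*T(204,181),.091);a=unproj("top",*T(213,119),.113);b=unproj("top",*T(202,232),.113)
print(h,(a+b)/2,np.hypot(*(a-b)[:2]),np.degrees(np.arctan2(*(a-b)[1::-1])))
a=unproj("side",*S(525,78),.113);b=unproj("side",*S(632,112),.113)
print((a+b)/2,np.hypot(*(a-b)[:2]),np.degrees(np.arctan2(*(a-b)[1::-1])))
p,R=pose();print(p,ctrl.get_obs()["q"])
print(np.round(R.T@(np.array([.534,-.181,.30])-p)*1000),np.round(R,3).tolist())
E
```

```text
[ 0.53372908 -0.18247001  0.091     ] [ 0.53408132 -0.18250477  0.113     ] 0.05805795525489356 -2.719329269193568
[ 0.52997142 -0.17980945  0.113     ] 0.05736947323876585 -0.964630567247261
[0.63963309 0.07691414 0.29629424] [ 4.19845700e-03  6.96709403e-02  1.48781311e+00  1.00169237e-04
  1.58716117e+00 -3.88051492e-01]
[-198. -196.   -3.] [[-0.382, 0.924, -0.003], [0.924, 0.382, 0.0], [0.001, -0.003, -1.0]]
```

The wing is at (0.533,-0.182), lying along world x (about -2°). That is the same as the box's yaw, so the turn starts near 0. I move over it with the fingers shut, then press.

```bash
python3 -m creep '[[255,-12,-12,0,-0.1],[255,-30,-30,0,-0.2],[255,-50,-50,0,-0.3],[255,-70,-70,0,-0.4],[255,-90,-90,0,-0.5],[255,-110,-110,0,-0.6],[255,-130,-130,0,-0.7],[255,-150,-150,0,-0.8],[255,-170,-169,0,-0.9],[255,-186,-185,0,-1.0],[255,-196,-194,0,-1.1],[255,-199,-197,0,-1.14]]'
python3 -m creep '[[255,0,0,40,0],[255,0,0,80,0],[255,0,0,120,0],[255,0,0,150,0],[255,0,0,165,0],[255,0,0,165,0]]'
python3 -c "
from h import *
p,R=pose();o=ctrl.get_obs();print(p,np.degrees(np.arctan2(R[1,1],R[0,1])),o['q'],o['contact_force']);print(np.round(R.T@(np.array([.533,-.182,.113])-p)*1000,1))"
```

```text
t: 9.37
tool_pos: [0.5327, -0.184, 0.2954]
tool_rot: [-0.059, -3.137, -0.002]
contact_force: [-0.8, -0.3, -0.3]
opening: 0.0001
t: 9.87
tool_pos: [0.5296, -0.18, 0.1252]
tool_rot: [-0.061, -3.128, -0.009]
contact_force: [-0.5, -0.1, -0.5]
opening: -0.0003
[ 0.52963341 -0.18004528  0.12520489] 87.77593152446794 [-4.60745905e-01 -3.94000726e-03  1.85330254e+00  4.93498148e-05
  1.30632191e+00 -1.99277547e+00] [-0.46243655 -0.06333647 -0.4795539 ]
[-3.6 -1.9 12.1]
```

```bash
python3 -m creep '[[255,0,0,4,0],[255,0,0,8,0],[255,0,0,12,0],[255,0,0,14,0],[255,0,0,16,0],[255,0,0,16,0],[255,0,0,16,0]]'
python3 -m creep '[[255,0,0,2,0],[255,0,0,4,0],[255,0,0,4,0],[255,0,0,4,0]]'
```

```text
t: 10.45
tool_pos: [0.5346, -0.1825, 0.1177]
tool_rot: [0.061, 3.14, -0.0]
contact_force: [0.7, 0.5, 0.3]
opening: 0.0005
t: 10.78
tool_pos: [0.5344, -0.1824, 0.1132]
tool_rot: [-0.061, -3.141, -0.0]
contact_force: [0.7, -0.4, 0.3]
opening: -0.0002
```

Now on the wing top at (0.534,-0.182,0.113). I press about 12 mm.

```bash
python3 -m creep '[[255,0,0,3,0],[255,0,0,6,0],[255,0,0,8,0],[255,0,0,10,0],[255,0,0,10,0],[255,0,0,10,0]]'
python3 -m creep '[[255,0,0,1,0],[255,0,0,2,0],[255,0,0,2,0],[255,0,0,2,0]]'
```

```text
t: 11.28
tool_pos: [0.5346, -0.1825, 0.1035]
tool_rot: [0.061, 3.141, -0.0]
contact_force: [-1.4, 0.6, 3.5]
opening: -0.0
t: 11.62
tool_pos: [0.5346, -0.1825, 0.1015]
tool_rot: [0.061, 3.141, -0.0]
contact_force: [-0.7, 0.9, 5.1]
opening: 0.0
```

```bash
python3 -m creep '[[255,0,0,1,0],[255,0,0,1,0],[255,0,0,2,0],[255,0,0,2,0],[255,0,0,2,0]]'

```

```text
t: 12.03
tool_pos: [0.5348, -0.1826, 0.1005]
tool_rot: [0.061, 3.14, -0.001]
contact_force: [-1.7, 1.3, 8.6]
opening: -0.0003
```

About 12.5 mm down at 8.6 N, which is its stop. I back off, open and check.

```bash
python3 -m creep '[[255,0,0,-15,0],[0,0,0,-40,0],[0,0,0,-60,0],[0,0,0,-60,0],[0,0,0,-60,0]]'
python3 - <<'E'
from h import *
b=save("side","s6");a=cv2.imread("pics/s3.png")[:,:,::-1]
f=lambda x:cv2.resize(x[180:245,330:395],None,fx=6,fy=6,interpolation=2)
cv2.imwrite("pics/c6.png",np.hstack([f(a),f(b)])[:,:,::-1])
print(ctrl.get_obs()["tool_pos"])
E
```

```text
t: 12.45
tool_pos: [0.5348, -0.1827, 0.1598]
tool_rot: [0.061, 3.139, -0.001]
contact_force: [0.7, -0.1, -0.2]
opening: 0.048
[ 0.53397057 -0.1822118   0.15826806]
```

View pics/c6.png

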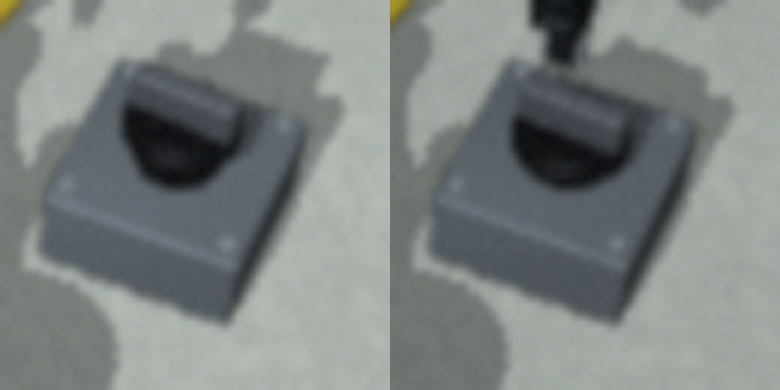

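The wing is about 10 crop-px lower than before (left: before, right: now), so the button is latched. I grasp the wing.

```bash
python3 -m creep '[[0,0,0,25,0],[0,0,0,50,0],[0,0,0,66,0],[0,0,0,72,0],[0,0,0,72,0],[255,0,0,72,0],[255,0,0,72,0],[255,0,0,72,0],[255,0,0,72,0],[255,0,0,72,0],[255,0,0,72,0],[255,0,0,72,0]]' 40
python3 -c "
from h import *
o=ctrl.get_obs();print(o['q'],o['wrist_torque'])"
```

```text
t: 13.5
tool_pos: [0.5352, -0.1851, 0.0888]
tool_rot: [0.062, 3.138, -0.009]
contact_force: [-1.3, -8.4, -0.3]
opening: 0.0128
[-0.46216714  0.04298316  1.87171543 -0.00456915  1.22209093 -1.99180412] [-1.20029049  0.07669427 -0.35726718]
```

```bash
python3 -m creep '[[255,0,-1,0,0],[255,0,-2,0,0.05],[255,0,-2.5,0,0.15],[255,0,-2.5,0,0.25],[255,0,-2.5,0,0.35],[255,0,-2.5,0,0.45],[255,0,-2.5,0,0.55],[255,0,-2.5,0,0.65],[255,0,-2.5,0,0.75],[255,0,-2.5,0,0.85],[255,0,-2.5,0,0.95],[255,0,-2.5,0,1.05]]'
python3 -c "
from h import *
o=ctrl.get_obs();print(o['q'],o['wrist_torque'])"
```

```text
t: 14.5
tool_pos: [0.5343, -0.1875, 0.0887]
tool_rot: [1.632, 2.681, -0.008]
contact_force: [-3.5, -5.8, 3.4]
opening: 0.0129
[-0.46644469  0.04440205  1.870419   -0.00532106  1.22431109 -0.94207749] [-1.19831302  0.61979571  0.09516955]
```

```bash
python3 -m creep '[[255,0,0,0,0.1],[255,0,0,0,0.2],[255,0,0,0,0.3],[255,0,0,0,0.4],[255,0,0,0,0.5],[255,0,0,0,0.6],[255,0,0,0,0.7],[255,0,0,0,0.8],[255,0,0,0,0.9],[255,0,0,0,1.0],[255,0,0,0,1.1],[255,0,0,0,1.2]]'
python3 -c "
from h import *
o=ctrl.get_obs();print(o['q'],o['wrist_torque'])"
python3 -m creep '[[255,0,0,0,0.05],[255,0,0,0,0.1],[255,0,0,0,0.1]]'
python3 -c "
from h import *
o=ctrl.get_obs();print(o['q'],o['wrist_torque'])"
```

```text
t: 15.5
tool_pos: [0.5319, -0.1874, 0.0878]
tool_rot: [2.861, 1.292, -0.012]
contact_force: [-10.4, -6.3, 5.5]
opening: 0.0129
[-0.46705619  0.04422562  1.87220381 -0.00783619  1.22869323  0.25795943] [-1.3188416   1.79157048  0.02566224]
t: 15.75
tool_pos: [0.5317, -0.1873, 0.0877]
tool_rot: [2.921, 1.152, -0.013]
contact_force: [-10.5, -7.3, 4.5]
opening: 0.0127
[-0.46706291  0.04422283  1.87246965 -0.00771053  1.22900438  0.35488751] [-1.23960216  1.75610414 -0.04268774]
```

```bash
python3 -m creep '[[255,0,0,0,0.05],[255,0,0,0,0.08],[255,0,0,0,0.08]]'
python3 -c "
from h import *
o=ctrl.get_obs();print(o['q'],o['wrist_torque'])"
python3 -m creep '[[0,0,0,0,0],[0,0,0,0,0],[0,0,0,0,0],[0,0,0,0,0],[0,0,0,0,0],[0,0,0,-20,0],[0,0,0,-50,0],[0,0,0,-90,0],[0,0,0,-130,0],[0,0,0,-170,0],[0,0,0,-200,0]]'
python3 -m creep '[[0,-20,0,0,0],[0,-50,0,0,0],[0,-90,0,0,0],[0,-125,0,0,0],[0,-160,0,0,0],[0,-160,0,0,0]]'
python3 - <<'E'
from h import *
b=save("side","s7");a=cv2.imread("pics/s3.png")[:,:,::-1];t=save("top","t7")
f=lambda x:cv2.resize(x[180:245,330:395],None,fx=6,fy=6,interpolation=2)
cv2.imwrite("pics/c7.png",np.hstack([f(a),f(b)])[:,:,::-1])
g=b[140:320,240:400];cv2.imwrite("pics/c8.png",np.hstack([cv2.resize(g,None,fx=2.5,fy=2.5),cv2.resize(t[160:340,230:390],None,fx=2.5,fy=2.5)])[:,:,::-1])
print(ctrl.get_obs()["tool_pos"])
E
```

```text
t: 16.0
tool_pos: [0.5315, -0.1871, 0.0876]
tool_rot: [2.964, 1.035, -0.013]
contact_force: [-11.1, -6.5, 4.8]
opening: 0.0128
[-0.46698534  0.04425533  1.87260876 -0.00758504  1.22924359  0.43424563] [-1.2707204   1.79061311 -0.03727781]
t: 16.92
tool_pos: [0.5349, -0.1848, 0.2912]
tool_rot: [2.963, 1.037, 0.004]
contact_force: [0.1, -0.6, 0.7]
opening: 0.0854
t: 17.42
tool_pos: [0.4058, -0.2872, 0.2871]
tool_rot: [2.968, 1.029, -0.003]
contact_force: [0.6, 0.2, -0.1]
opening: 0.0859
[ 0.40851607 -0.28503054  0.28710657]
```

View pics/c7.png

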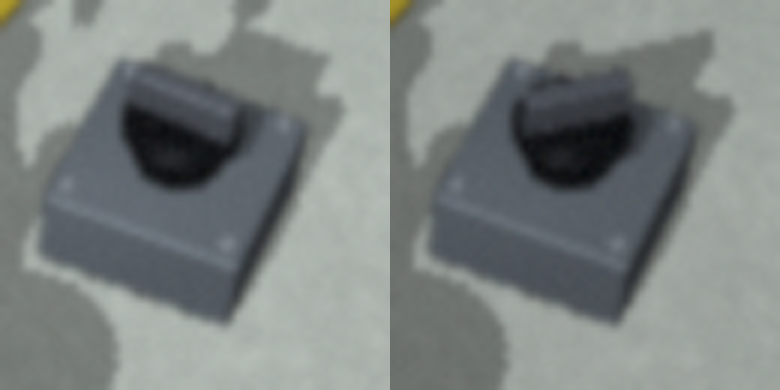

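View pics/c8.png

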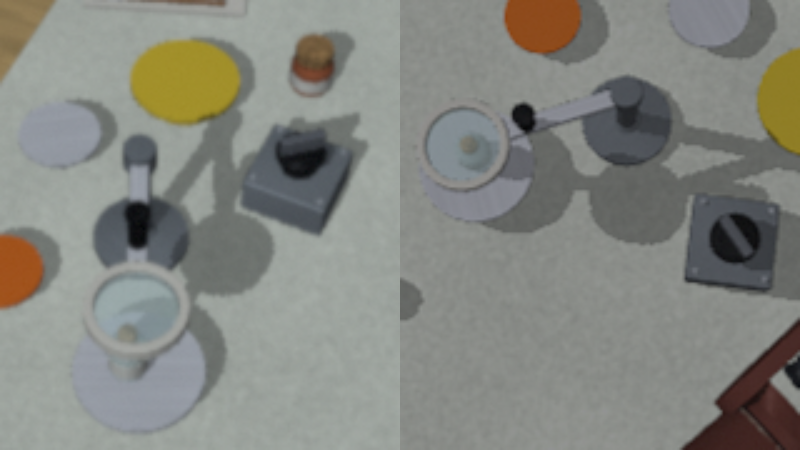

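The wing is turned about 140° and looks raised. The lens is over the disc, with the bottle and jars unmoved. I check the button height and lens centre numerically.

```bash
python3 - <<'E'
from h import *
L=unproj("top",(64.5+.5)/2.5-.5+230,(147.5)/2.5-.5+160,.172);print("lens",L)
L=unproj("side",(136.5+.5)/2.5-.5+240,(309.5)/2.5-.5+140,.170);print("lens side",L)
for z in(.091,.081):
    P=np.array([proj("side",[.533+.032*np.cos(t),-.183+.032*np.sin(t),z]) for t in np.linspace(0,6.28,60)]);print(z,"ellipse side left/right/top/bottom",P.min(0),P.max(0))
for n in("s3","s6","s7"):
    g=cv2.cvtColor(cv2.imread(f"pics/{n}.png"),6)[186:220,345:378];m=(g<48);cs,_,st,ce=cv2.connectedComponentsWithStats(m.astype(np.uint8));i=1+st[1:,4].argmax()
    print(n,st[i]+[345,186,0,0,0],ce[i]+[345,186], [int(np.flatnonzero(m[:,c]).min()+186) if m[:,c].any() else None for c in (6,7,8,9)])
for c in("top","side"):
  for l in("bottle","jar_a"): print(c,l,[(np.round(x["rect"]).tolist(),round(x["conf"],2)) for x in ctrl.boxes_of(c,l)][:3])
E
```

```text
lens [0.61034901 0.15073306 0.172     ]
lens side [0.60998889 0.15333459 0.17      ]
0.091 ellipse side left/right/top/bottom [349.27677022 191.17566822] [369.97553026 207.03522581]
0.081 ellipse side left/right/top/bottom [349.01581888 193.25171077] [369.60313352 209.08361036]
s3 [351 198  20  13 157] [358.84713376 204.33757962] [198, 198, 198, 198]
s6 [351 199  19  12 134] [358.79850746 205.51492537] [199, 200, 200, 201]
s7 [351 197  20  14 169] [360.4852071  204.29585799] [197, 201, 202, 202]
top bottle []
top jar_a [([410.0, 238.0, 24.0, 20.0], 0.85), ([190.0, 267.0, 25.0, 17.0], 0.85), ([238.0, 188.0, 89.0, 48.0], 0.35)]
side bottle [([282.0, 282.0, 15.0, 9.0], 0.52), ([272.0, 196.0, 43.0, 89.0], 0.52)]
side jar_a [([313.0, 354.0, 30.0, 34.0], 0.85), ([361.0, 154.0, 14.0, 24.0], 0.54)]
```

```bash
python3 - <<'E'
from h import *
import cv2
def wing(img,yaw):
    g=cv2.GaussianBlur(cv2.cvtColor(img,6),(0,0),.5).astype(float);out=[]
    best=[]
    for z in np.arange(.097,.120,.002):
        for dy in np.radians([-6,0,6]):
            c,s=np.cos(yaw+dy),np.sin(yaw+dy)
            # lit/dark model: side faces+top polygon of wing brighter than black head ring
            Rm=np.array([[c,-s,0],[s,c,0],[0,0,1]])
            H=np.array([[.032*np.cos(t),.032*np.sin(t),-.022] for t in np.linspace(0,6.28,60)])
            W=np.array([[a,b,h] for a in(-.029,.029) for b in(-.007,.007) for h in(0,-.022)])@Rm.T
            C=np.array([.533,-.183,z])
            f=lambda P:cv2.convexHull(np.round(np.array([proj("side",C+p) for p in P])*16*1).astype(np.int32))
            mh=np.zeros((400*4,640*4),np.uint8);mw=mh.copy()
            F=lambda P:cv2.convexHull(np.round((np.array([proj("side",C+p) for p in P])+.5)*4).astype(np.int32))
            cv2.fillConvexPoly(mh,F(H),1);cv2.fillConvexPoly(mw,F(W),1);mh[mw>0]=0
            dn=lambda m:cv2.resize(m.astype(np.float32),(640,400),interpolation=cv2.INTER_AREA)
            h,w=dn(mh),dn(mw)
            best.append(((g*w).sum()/w.sum()-(g*h).sum()/h.sum(),round(z,3)))
    return sorted(best)[::-1][:4]
for n,y in(("s3",-2),("s6",-2),("s7",-141)): print(n,wing(cv2.imread(f"pics/{n}.png"),np.radians(y)))
E
```

```text
s3 [(np.float64(45.52628189058851), np.float64(0.119)), (np.float64(44.658855425649115), np.float64(0.119)), (np.float64(43.75419427600224), np.float64(0.119)), (np.float64(43.37782967777297), np.float64(0.117))]Traceback (most recent call last):
  File "<stdin>", line 22, in <module>
  File "<stdin>", line 17, in wing
  File "<stdin>", line 16, in <lambda>
  File "h.py", line 5, in proj
    k=ctrl.calibration(c);p=np.array(k["R"])@np.array(X)+np.array(k["t"]);return np.array([k["fx"]*p[0]/p[2]+k["cx"],k["fy"]*p[1]/p[2]+k["cy"]])
ValueError: time passes only in moves, steps and waits
```

The black-head centroid row in the side view is 204.3 now, 204.3 before the press and 205.5 when latched, so the button is fully up again. The lens is within about 2 mm of the turntable centre in both views. I hand in.

```bash
python3 -c "
from station import ctrl
print(ctrl.get_obs()['contact_force']);print(ctrl.finish_job())"
```

```text
[0.01019233 0.3972731  0.29542688]
the job is handed in; nothing more can be done
None
```

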